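# Power up the prop panel and hold the test dial

### The arm

A 6-joint arm with a two-finger parallel gripper is mounted at the origin on the work surface. World frame = base frame: x ahead of the robot, y to its left, z up, the work surface at z = 0. Lengths are in m, angles in rad, forces in N, time in s.
With the tool pointing down it reaches from about 0.375 to 0.9 m from the base axis. Payload 3.1 kg.
Tool frame: the origin (TCP) lies at the very end of the fingers, on their centre line; the grasp point (between the pads) lies robot.grasp_offset behind it (robot.grasp_offset is the distance from the TCP to the grasp point, in m); z points along the fingers, y is the direction in which the jaws open and shut (so a half turn about z gives the same grasp; the last joint's range is limited). The gripper opens to 87 mm and grips with 3 to 60 N. Pads are 19 mm wide; open, the fingers measure 117 mm over their backs; the gripper's body (75 mm by 190 mm) begins 51 mm behind the grasp point.
Start: joints at [-1.5, 0.527, 1.433, -0, 1.181, -0.178], TCP at [0.154, -0.606, 0.199] pointing down, gripper open.
Joint ranges: [-3.08, 3.08], [-0.75, 2.2], [0.22, 2.44], [-1.43, 4.57], [0, 2.65], [-2.85, 2.85]. Speed limits (rad/s): [2.79, 2.79, 3.14, 3.14, 3.14, 3.14].

### API

Orientations are given as a unit quaternion [x, y, z, w].
In Python, from rig import robot gives the robot as it stands.
- The arm moves only by the tool drive_tool, never from a script. Its argument "targets" is one flat list of numbers, 6 for each row, row after row: the shift along the tool's x, y, z in cm, then the turn, a rotation vector about the tool's x, y, z in degrees. A call has 1 to 12 rows; each row is the pose to reach, as a shift and turn from the pose commanded when the call began, along the tool's axes at that moment; what a row does not reach only later rows make up. A row lasts 1/12 s, in which the tool goes at most 41.7 mm and 7.16 degrees, less where a joint would pass 70% of its speed; a pose out of reach is approached as far as the arm can. A call with a gripper value outside its range is refused whole. "grip" is the gripper command: -1 is fully open, 1 is shut, values between are in proportion, set as the call begins (left out, the last holds). The fingers move at their own pace and stop on an object; "squeeze" is the grip in N (left out, the last holds). Time passes only in rows, so rows that repeat a pose let the fingers close. It gives the time, the measured TCP pose, the force and the opening at its end, in the units of the state.
- robot.get_obs(): the state, without advancing time (a new reading comes with each control period).
- robot.camera(name): name is "side" or "top"; returns (picture, depth): 420x560x3 uint8, red, green, blue; 420x560 float32, m along the optical axis (not along the pixel's ray), 0 where there is no reading.
- robot.calibration(name): a dict with "mtx" (3x3 intrinsics, pixels), "distortion" ([k1, k2, p1, p2, k3] as OpenCV has them; the pictures are not rectified), "R" (3x3) and "t" (3): a world point X has camera coordinates R X + t. Camera axes: x right, y down, z forward; pixel columns grow to the right and rows downward; lengths in m; the calibration is good to about 2 mm. A picture is of the moment at which its call begins. calibration takes no time and is no camera call.
- robot.hand_in(): hands the job in, once; it reports no verdict.
The state is a dict: "time": time; "q": joint angles; "joint_velocities": joint speeds; "joint_torque": joint torques, N m; "position": TCP position; "tool_rot": TCP orientation; "ft_force": force on the tool from outside, world axes, zero at the start; "moment": the same for the moment, N m; "grip_width": finger opening in m.
Only numpy, scipy, OpenCV 4.12 (cv2) and the standard library are available. Lean on these libraries where they do the work, as an engineer would, in place of code of your own. Each camera call takes 0.05 s, during which the arm holds its last target.

### The job

Turn the red handle of the power isolator clockwise from off to its on click, and only then press the orange bar of the spring-return test dial down, past the first two clicks (green and yellow marks), to the third (red mark). Finish while still holding the bar down there with the gripper's fingers against its spring, with the power left on. Leave the other things on the desk where they are.

Things in the scene. Friction and masses are not known exactly. Their poses are not given: they have to be found in the camera images.
- isolator_grip (a point): Centre of the red bar grip (74 long, 16 wide, 34 mm high) of the isolator handle, on top of a fixed grey box 120 x 120 x 60 mm with yellow top plate. On its vertical turning axis, half-way up, 91 mm above the desk (bar: 74 to 108 mm; round hub under it, 27 mm radius, up to 76 mm: keep fingertips above 78 mm). x axis: along the bar to its white-pointer end, turning with it; z up.
- isolator_handle (a joint): Angle of the handle (rad): 0 = off (pointer at the black mark), 1.047 (60 degrees clockwise seen from above, pointer at the green mark) = on, with stops at both. It snaps into either end from the half-way point; about 0.1 N m at most.
- dial_pivot (a point): Centre of the test dial: a fixed upright round dial, 104 mm across, 48 mm thick, pale faces, on a grey pedestal with a foot of 110 x 120 x 22 mm. On its level turning axis, 120 mm above the desk; the dial's top is at 172 mm. x axis: the turning axis; y axis: level, to the side where the lever sticks out; z up.
- dial_bar (a point): Centre of the orange cross bar at the end of the dial's 12 mm thick lever: round, 20 mm diameter, 50 mm long, parallel to the dial's axis. It swings down about the pivot when pressed: at joint value q its centre is 130 mm x cos(0.55 - q) out along the pivot's y and 130 mm x sin(0.55 - q) above the pivot (at rest the lever points 0.55 rad above level).
- dial_lever (a joint): Dial angle (rad), grows as the bar goes down: 0 = rest, clicks at 0.28 (green mark), 0.56 (yellow), 0.84 (red, the third), stop at 0.95 just beyond. A black pointer on each face shows it. The spring always returns it to 0 when let go: some 3 N at the bar near rest, 6 N at the third click, 1.5 N more or less between clicks.
- padlock: Bystander, leave alone: small brass padlock lying flat, 34 x 30 x 18 mm with a steel shackle. Origin at the centre of its underside.
- tape: Bystander, leave alone: blue ring-shaped roll of tape lying flat, 48 mm across, 19 mm high. Origin at the centre of its underside.
- mug: Bystander, leave alone: blue mug, 76 mm across, 90 mm high. Origin at the centre of its underside.
- bottle: Bystander, leave alone: green glass bottle, 66 mm across, 130 mm high. Origin at the centre of its underside.
- camera: Bystander, leave alone: black still camera, 110 x 70 x 77 mm. Origin at the centre of its underside.
- screwdriver: Bystander, leave alone: screwdriver lying on the desk. Origin at the centre of its underside.
- torch: Bystander, leave alone: yellow hand torch lying on the desk, 145 mm long, 40 mm high. Origin at the centre of its underside.
Not all that is in view belongs to the job. What is shaped like the part that bears dial_pivot but purple or turquoise is not meant. Of the things that look like the part that bears isolator_grip, the smaller one is meant.

How it is judged:
On the way, in this order (a step that is already met when the one before it is completed fails the run):
1. the isolator is turned on while the dial is at rest (value of joint isolator_handle above 0.93 rad and value of joint dial_lever below 0.14 rad), for 0.2 s.
2. the dial is pressed to its third click by the fingers (value of joint dial_lever above 0.74 rad and contact force between the fingers and dial_lever above 1.5 N), for 0.3 s.
At the end, for the whole second after the job is handed in: The isolator is on (over 0.93 rad), the dial is steady at its third click (over 0.74 rad, up to its stop), and the fingers press its lever with more than 1.5 N; no other thing has moved more than 30 mm (all of step 2 and value of joint isolator_handle above 0.93 rad and velocity of joint dial_lever between -0.2 and 0.2 rad/s); the arm keeps its last pose, push and grip.
It fails at once if the dial is pressed before the power is on (value of joint dial_lever above 0.25 rad and value of joint isolator_handle below 0.8 rad).
It fails at once if another thing on the desk is displaced by more than 30 mm or knocked over (distance of any of padlock, tape, mug, bottle, camera, screwdriver, torch from where it was at the start of the episode above 0.03 m or angle between any of mug, bottle's own z axis and vertical above 0.5 rad).
It also fails if it takes over 51 s, if anything falls off the work surface, if the arm or the gripper's body presses on something with over 40 N, if the wrist force passes 120 N, or if a joint passes its speed limit or range.

## Working session

There is one attempt and no reset: what is moved stays moved. The work goes in short steps, Python scripts to look and compute and a tool call to move; the robot and the scene stay as the last step left them, time stands still between calls to the robot, and variables do not carry over. Pictures are saved under pics/ and viewed, and the job is handed in when it is done.

Besides the shell and the picture viewer there is one more tool, called after ">>>" as name(argument=value, ...) on one line, values as JSON. drive_tool: Moves the arm, as the interface text tells. Its arguments: {"type":"object","properties":{"targets":{"type":"array","items":{"type":"number"}},"grip":{"type":"number"},"squeeze":{"type":"number"}},"required":["targets"]}

```bash
mkdir -p pics
python3 - <<'E'
from rig import robot
import cv2,numpy as np
o=robot.get_obs(); print(o, robot.grasp_offset)
for n in ["side","top"]:
    p,d=robot.camera(n); cv2.imwrite(f"pics/{n}0.png",cv2.cvtColor(p,cv2.COLOR_RGB2BGR)); np.savez(f"{n}0.npz",p=p,d=d)
    print(n,robot.calibration(n))
E
```

```text
{'time': 0.0, 'q': array([-1.50049349e+00,  5.28493286e-01,  1.43387933e+00, -5.20788149e-05,
        1.18140265e+00, -1.78495112e-01]), 'joint_velocities': array([ 0.00099481, -0.00080954,  0.00132398, -0.00083814, -0.00077934,
        0.00031075]), 'joint_torque': array([-2.35640837e-04, -4.40044713e+01, -1.76591974e+01,  6.31859712e-02,
        5.80326165e-02, -1.71317083e-04]), 'position': array([ 0.15385981, -0.60496307,  0.19796234]), 'tool_rot': array([ 9.92270599e-01,  1.24088138e-01,  3.49623821e-05, -1.09100767e-03]), 'ft_force': array([ 0.05723694, -0.15635759,  0.54574682]), 'moment': array([-0.01499195, -0.00650023,  0.02773193]), 'grip_width': 0.08688807110782969} 0.0187
side {'mtx': array([[397.61805932,   0.        , 279.35368129],
       [  0.        , 397.61805932, 210.78614157],
       [  0.        ,   0.        ,   1.        ]]), 'distortion': array([0.03930129, 0.        , 0.        , 0.        , 0.        ]), 'R': array([[-0.82651537, -0.56283023,  0.00972001],
       [-0.31372761,  0.44623425, -0.83812289],
       [ 0.4673835 , -0.69577089, -0.54539485]]), 't': array([0.40667493, 0.26371893, 0.82601421])}
top {'mtx': array([[433.45640887,   0.        , 284.1731151 ],
       [  0.        , 433.45640887, 210.33557307],
       [  0.        ,   0.        ,   1.        ]]), 'distortion': array([0.00032069, 0.        , 0.        , 0.        , 0.        ]), 'R': array([[ 0.0194266 , -0.99938724,  0.02911618],
       [-0.99123265, -0.02305844, -0.13010047],
       [ 0.13069213, -0.0263335 , -0.99107321]]), 't': array([-0.02657204,  0.51599791,  1.31926682])}
```

View pics/side0.png

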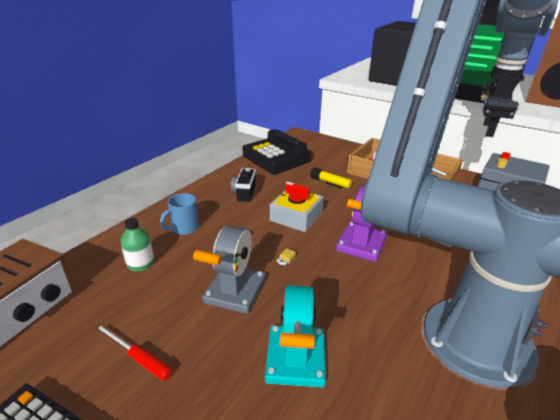

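View pics/top0.png

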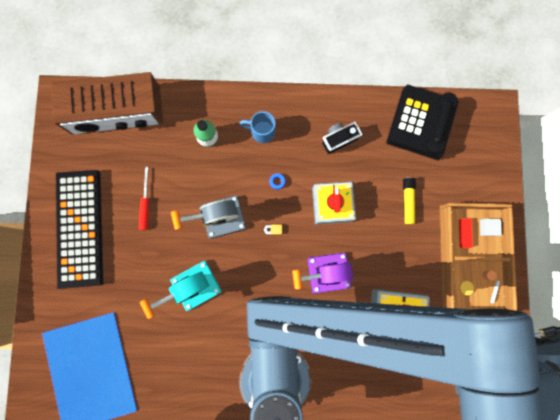

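The top view shows three dials: grey at (222,217) with its bar at (176,220), turquoise at (192,287) and purple at (331,273). There are two isolator-like boxes: the yellow-topped one at (334,203), and one partly under the arm at (400,298), which appears in the side view at (512,170). By the description I'd choose the grey dial and the smaller box, so I'll check sizes in close crops.

```bash
cat > h.py <<'E'
import numpy as np,cv2
from rig import robot
def cloud(n,d):
    c=robot.calibration(n); h,w=d.shape
    u,v=np.meshgrid(np.arange(w),np.arange(h))
    pts=cv2.undistortPoints(np.stack([u,v],-1).reshape(-1,1,2).astype(float),c["mtx"],c["distortion"]).reshape(h,w,2)
    X=np.dstack([pts*d[...,None],d])
    return (X-c["t"])@c["R"]
def proj(n,P):
    c=robot.calibration(n)
    return cv2.projectPoints(np.atleast_2d(P).astype(float),cv2.Rodrigues(c["R"])[0],c["t"],c["mtx"],c["distortion"])[0].reshape(-1,2)
E
python3 - <<'E'
from h import *
T=np.load("top0.npz");S=np.load("side0.npz")
CT=cloud("top",T["d"]);CS=cloud("side",S["d"])
for nm,p,C in(("top",T["p"],CT),("side",S["p"],CS)):
    hsv=cv2.cvtColor(p,cv2.COLOR_RGB2HSV)
    masks={"orange":cv2.inRange(hsv,(8,200,150),(16,255,255)),"yellow":cv2.inRange(hsv,(22,180,120),(34,255,255)),"red":cv2.inRange(hsv,(0,200,100),(5,255,255))}
    for k,m in masks.items():
        n,l,st,ce=cv2.connectedComponentsWithStats(m)
        for i in range(1,n):
            if st[i,4]<60: continue
            P=C[l==i]; print(nm,k,ce[i].round(),st[i,4],"min",P.min(0).round(3),"max",P.max(0).round(3),"med",np.median(P,0).round(3))
for n,c in(("gtop",T["p"][160:250,160:365]),("gside",S["p"][165:315,180:340]),("otherside",S["p"][130:220,450:560])):
    cv2.imwrite(f"pics/{n}.png",cv2.cvtColor(cv2.resize(c,None,fx=3.8,fy=3.8,interpolation=cv2.INTER_CUBIC),cv2.COLOR_RGB2BGR))
E
```

```text
top orange [149. 309.] 60 min [ 0.2    0.329 -0.002] max [0.247 0.415 0.203] med [0.224 0.342 0.196]
top yellow [417. 104.] 148 min [ 0.34  -0.473  0.044] max [0.89  0.02  1.375] med [ 0.867 -0.433  0.054]
top yellow [334. 202.] 613 min [ 0.34  -0.221  0.052] max [0.594 0.02  1.375] med [ 0.538 -0.161  0.062]
top yellow [409. 206.] 316 min [ 0.486 -0.429 -0.005] max [ 0.597 -0.399  0.042] med [ 0.54  -0.412  0.031]
top yellow [402. 301.] 271 min [ 0.237 -0.433  0.076] max [0.34  0.02  1.375] med [ 0.248 -0.363  0.081]
top red [335. 202.] 186 min [ 0.34  -0.191  0.068] max [0.562 0.02  1.375] med [ 0.539 -0.165  0.09 ]
top red [145. 213.] 188 min [ 0.34   0.02  -0.001] max [0.544 0.442 1.375] med [0.501 0.419 0.024]
top red [465. 233.] 349 min [ 0.34  -0.605  0.014] max [0.503 0.02  1.375] med [ 0.458 -0.584  0.037]
side yellow [261. 145.] 61 min [ 0.853 -0.482  0.047] max [ 0.898 -0.397  0.059] med [ 0.871 -0.43   0.054]
side yellow [335. 179.] 303 min [ 0.033 -0.482 -0.002] max [0.602 0.686 0.668] med [ 0.541 -0.405  0.026]
side yellow [296. 202.] 353 min [ 0.493 -0.222  0.059] max [ 0.597 -0.113  0.071] med [ 0.527 -0.146  0.062]
side red [297. 192.] 327 min [ 0.033 -0.316 -0.002] max [0.684 0.686 0.668] med [ 0.54  -0.163  0.09 ]
side red [150. 362.] 719 min [ 0.033  0.408 -0.002] max [0.571 0.686 0.668] med [0.492 0.428 0.022]
```

View pics/gtop.png

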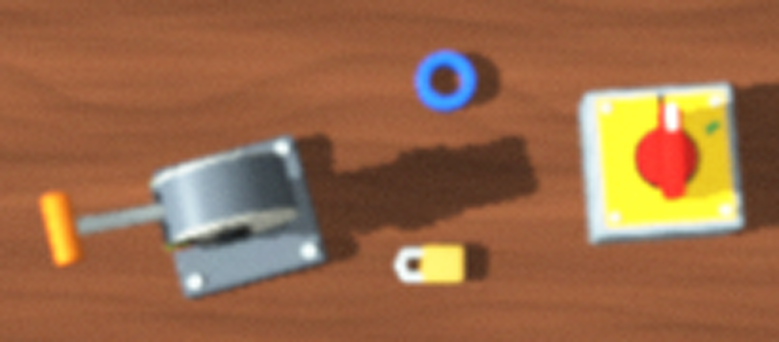

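View pics/gside.png

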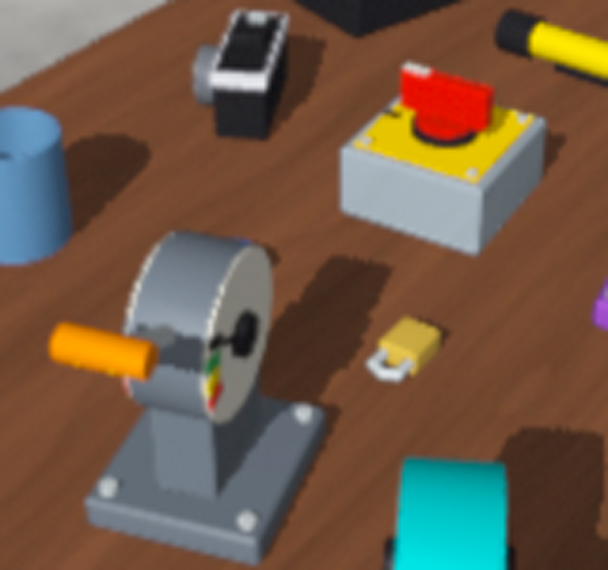

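View pics/otherside.png

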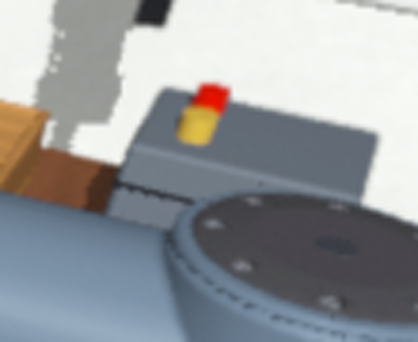

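The crops settle both choices. The isolator at top (334,203) has a plate at z≈0.062 m, so it's the 60 mm box; the other, at (402,301), stands 80 mm high. The grey dial has its bar at (176,220) and green/yellow/red marks. Next I'll measure their poses.

Run:
```python
from h import *
T=np.load("top0.npz");S=np.load("side0.npz")
CT=cloud("top",T["d"]);CS=cloud("side",S["d"])
for nm,p,C in(("top",T["p"],CT),("side",S["p"],CS)):
    hsv=cv2.cvtColor(p,cv2.COLOR_RGB2HSV)
    red=cv2.inRange(hsv,(0,150,80),(8,255,255))>0; yel=cv2.inRange(hsv,(20,120,80),(36,255,255))>0
    box=(C[...,0]>.45)&(C[...,0]<.64)&(C[...,1]>-.26)&(C[...,1]<-.08)
    top=box&(C[...,2]>.1)&(C[...,2]<.115)
    P=C[top]; r=cv2.minAreaRect((P[:,:2]*1000).astype(np.float32)); print(nm,"bar top",len(P),P.mean(0).round(4),r)
    q=P[:,:2]-P[:,:2].mean(0); print(" dir",np.linalg.svd(q,full_matrices=False)[2][0])
    pl=box&(C[...,2]>.05)&(C[...,2]<.066)
    P=C[pl]; r=cv2.minAreaRect((P[:,:2]*1000).astype(np.float32)); print(nm,"plate",len(P),r,np.median(P[:,2]))
    w=box&(C[...,2]>.08)&(hsv[...,1]<60)&(hsv[...,2]>150); print(nm,"white",w.sum(),C[w].mean(0).round(3) if w.any() else 0)
    dark=box&(C[...,2]>.055)&(C[...,2]<.068)&(hsv[...,2]<90); print("dark",dark.sum(),C[dark].mean(0).round(3) if dark.any() else 0)
    # dial
    dz=(C[...,0]>.40)&(C[...,0]<.62)&(C[...,1]>.02)&(C[...,1]<.40)
    ob=(cv2.inRange(hsv,(6,150,80),(18,255,255))>0)&dz&(C[...,2]>.12)
    P=C[ob]; r=cv2.minAreaRect((P[:,:2]*1000).astype(np.float32)); print(nm,"obar",len(P),P.min(0).round(3),P.max(0).round(3),P.mean(0).round(4),r)
    q=P[:,:2]-P[:,:2].mean(0); print(" dir",np.linalg.svd(q,full_matrices=False)[2][0])
    tp=dz&(C[...,2]>.162)&(C[...,2]<.176)&~ob
    P=C[tp]; r=cv2.minAreaRect((P[:,:2]*1000).astype(np.float32)); print(nm,"dialtop",len(P),P.mean(0).round(4),P[:,2].max(),r)
    ft=dz&(C[...,2]>.016)&(C[...,2]<.027)
    P=C[ft]; r=cv2.minAreaRect((P[:,:2]*1000).astype(np.float32)); print(nm,"foot",len(P),r)
    for k,rng in dict(brown=0).items(): pass
```

```text
top bar top 135 [ 0.5428 -0.1698  0.1078] ((542.6486206054688, -170.0096893310547), (72.6064224243164, 16.926366806030273), 4.757139682769775)
 dir [-0.9966428  -0.08187259]
top plate 1141 ((543.7207641601562, -170.52847290039062), (121.15845489501953, 120.97682189941406), 5.11750602722168) 0.06121522968398816
top white 17 [ 0.57  -0.167  0.109]
dark 0 0
top obar 76 [0.438 0.267 0.185] [0.487 0.288 0.201] [0.4616 0.2767 0.1947] ((462.6551513671875, 277.18359375), (49.28771209716797, 15.655777931213379), 7.13981294631958)
 dir [-0.97419364 -0.22571387]
top dialtop 414 [0.4925 0.1821 0.1688] 0.17594746504300132 ((487.0834045410156, 200.9342041015625), (48.55226135253906, 124.96676635742188), 16.65624237060547)
top foot 602 ((521.2498168945312, 128.44815063476562), (171.43325805664062, 230.7412109375), 5.983876705169678)
side bar top 119 [ 0.5434 -0.1664  0.1058] ((546.6870727539062, -168.29132080078125), (74.43589782714844, 18.388547897338867), 0.4420054852962494)
 dir [-0.99625417 -0.08647329]
side plate 723 ((544.8663330078125, -167.670166015625), (120.87950134277344, 122.5468521118164), 6.0015716552734375) 0.06090218022951397
side white 10 [ 0.574 -0.167  0.109]
dark 18 [ 0.537 -0.151  0.066]
side obar 153 [0.439 0.268 0.18 ] [0.488 0.297 0.2  ] [0.4607 0.2842 0.1934] ((463.80499267578125, 283.7193908691406), (49.73640060424805, 17.06018829345703), 17.68661117553711)
 dir [-0.9529858  -0.30301496]
side dialtop 422 [0.4921 0.1858 0.1685] 0.17584362761336805 ((488.9110412597656, 200.7388916015625), (49.10389709472656, 112.15821838378906), 17.803112030029297)
side foot 1143 ((496.12371826171875, 133.90650939941406), (119.76013946533203, 221.61192321777344), 5.655933380126953)
```

```bash
cat >> h.py <<'E'
from scipy.spatial.transform import Rotation as Ro
def togo(p,yaw):
    o=robot.get_obs(); R=Ro.from_quat(o["tool_rot"])
    y=np.radians(yaw); M=np.array([[np.cos(y),np.sin(y),0],[np.sin(y),-np.cos(y),0],[0,0,-1]])
    print("shift cm",(R.inv().apply(np.array(p)-o["position"])*100).round(2),"turn deg",np.degrees((R.inv()*Ro.from_matrix(M)).as_rotvec()).round(2),"t",round(o["time"],2),"q",o["q"].round(2),"F",o["ft_force"].round(1))
E
python3 - <<'E'
from h import *
from scipy.optimize import least_squares
togo([.543,-.170,.18],5)
# dial fit
T=np.load("top0.npz");S=np.load("side0.npz")
A=[]
for n,D in(("top",T),("side",S)):
    C=cloud(n,D["d"]).reshape(-1,3); hs=cv2.cvtColor(D["p"],cv2.COLOR_RGB2HSV).reshape(-1,3)
    m=(abs(C[:,0]-.49)<.07)&(C[:,1]>.11)&(C[:,1]<.235)&(C[:,2]>.125)&(C[:,2]<.18)&~((hs[:,1]>120))
    A.append(C[m])
    for Q in [A[-1]]+([np.vstack(A)] if len(A)>1 else []):
        def f(v):
            x,y,a=v; d=Q-[x,y,.12]; ax=d[:,0]*np.cos(a)+d[:,1]*np.sin(a); ay=-d[:,0]*np.sin(a)+d[:,1]*np.cos(a)
            # sdf to capped cylinder
            dr=np.hypot(ay,d[:,2])-.052; dx=abs(ax)-.024
            return np.where((dr>0)&(dx>0),np.hypot(dr,dx),np.maximum(dr,dx))
        r=least_squares(f,[.4925,.182,.28],loss="soft_l1",f_scale=.002); print(n,len(Q),r.x[:2].round(4),np.degrees(r.x[2]).round(1),np.median(abs(f(r.x))))
    x,y,a=r.x
    print("bar centre",x-np.sin(a)*.1108,y+np.cos(a)*.1108)
E
```

```text
shift cm [ 48.43 -32.58   1.89] turn deg [-0.11 -0.01  9.26] t 0.1 q [-1.5   0.53  1.43 -0.    1.18 -0.18] F [ 0.5 -0.4 -0.4]
top 715 [0.4937 0.1761] 17.3 0.0012140438668042201
bar centre 0.46067113311988095 0.2818526631955619
side 1008 [0.4968 0.1759] 17.3 0.0006645829667381586
side 1723 [0.4961 0.1762] 17.4 0.0009992935599750265
bar centre 0.462883028352956 0.28186985059572056
```

>>> drive_tool(targets=[3.5,-2,-2,0,0,1,7,-4.5,-2,0,0,2,10.5,-7,-2,0,0,3,14,-9.5,-2,0,0,4,17.5,-12,-2,0,0,5,21,-14,-2,0,0,6,24.5,-16.5,-2,0,0,7,28,-19,-2,0,0,8,31.5,-21,-2,0,0,9,35,-23.5,-2,0,0,9.3,38,-25.5,-2,0,0,9.3,40,-27,-2,0,0,9.3], grip=-1)

```text
time: 1.1
position: [0.4768, -0.2425, 0.2187]
tool_rot: [0.999, 0.044, 0.0, -0.001]
ft_force: [0.5, -0.9, -0.2]
grip_width: 0.0869
```

```bash
python3 -c "
from h import *
togo([.543,-.170,.16],5)"
```

```text
shift cm [ 7.23 -6.63  5.88] turn deg [-0.06 -0.02  0.06] t 1.1 q [-0.68  0.38  1.63  0.    1.13  0.8 ] F [ 0.5 -0.9 -0.2]
```

>>> drive_tool(targets=[2,-2,0,0,0,0,4,-4,0,0,0,0,6,-6,0,0,0,0,7.2,-6.7,2,0,0,0,7.2,-6.7,4,0,0,0,7.2,-6.7,5.9,0,0,0,7.2,-6.7,5.9,0,0,0,7.2,-6.7,5.9,0,0,0])

```text
time: 1.77
position: [0.5401, -0.1719, 0.1589]
tool_rot: [0.999, 0.043, -0.001, -0.001]
ft_force: [0.2, -0.2, 0.3]
grip_width: 0.087
```

Run:
```python
from h import *
togo([.543,-.170,.083],5)
for n in ["side","top"]:
    p,d=robot.camera(n); np.savez(f"{n}1.npz",p=p,d=d)
    c=p[110:260,220:380] if n=="side" else p[120:290,240:430]
    cv2.imwrite(f"pics/{n}1.png",cv2.cvtColor(cv2.resize(c,None,fx=3.5,fy=3.5,interpolation=cv2.INTER_CUBIC),cv2.COLOR_RGB2BGR))
```

```text
shift cm [ 0.32 -0.15  7.59] turn deg [-0.11  0.17 -0.04] t 1.77 q [-0.51  0.5   1.62  0.    1.02  0.98] F [ 0.2 -0.2  0.3]
```

View pics/side1.png

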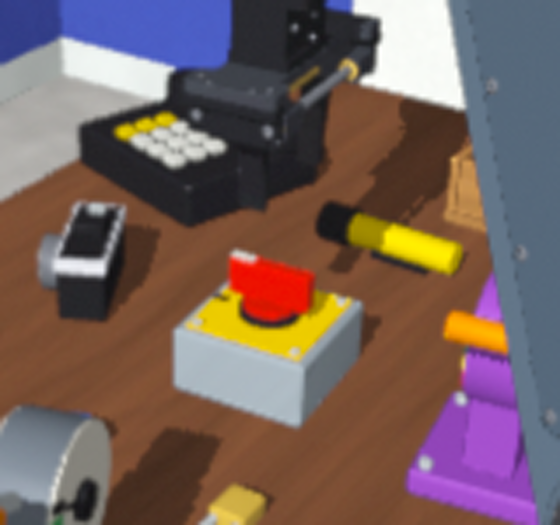

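Run:
```python
from h import *
p=np.load("side1.npz")["p"]; cv2.imwrite("pics/side1f.png",cv2.cvtColor(p,cv2.COLOR_RGB2BGR))
print(proj("side",[robot.get_obs()["position"]]),proj("top",[robot.get_obs()["position"]]))
```

```text
[[300.10481571 168.49222883]] [[340.88530243 197.06882228]]
```

View pics/side1f.png

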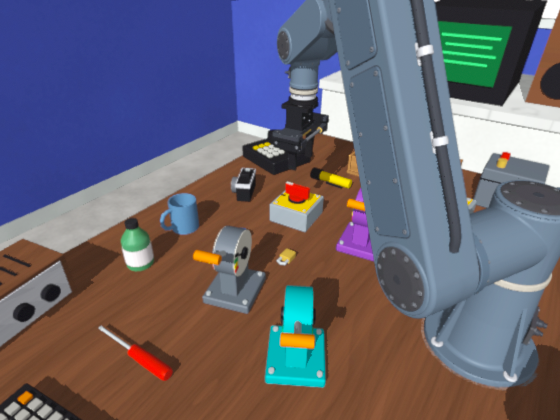

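View pics/top1.png

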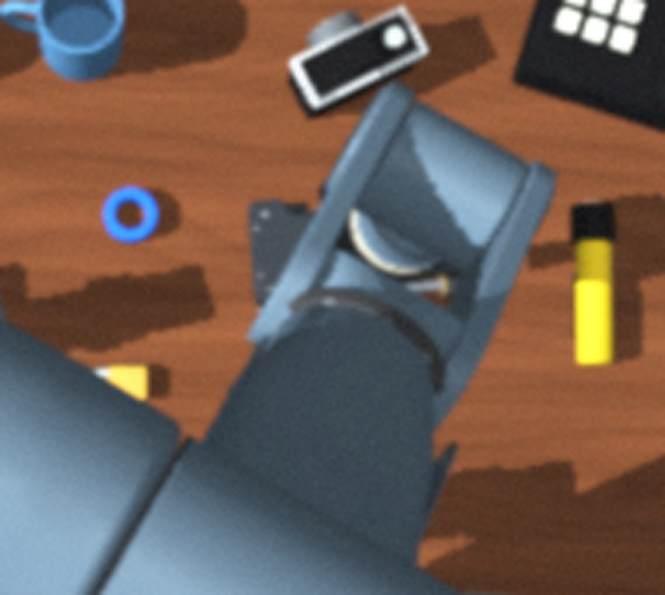

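The side view shows the open gripper at (300,140), directly above the red handle at (297,192). I'll go down over the bar now.

>>> drive_tool(targets=[0.3,-0.2,1.5,0,0,0,0.3,-0.2,3,0,0,0,0.3,-0.2,4.5,0,0,0,0.3,-0.2,6,0,0,0,0.3,-0.2,7,0,0,0,0.3,-0.2,7.5,0,0,0,0.3,-0.2,7.5,0,0,0,0.3,-0.2,7.5,0,0,0])

```text
time: 2.53
position: [0.5444, -0.1707, 0.0856]
tool_rot: [0.999, 0.043, 0.001, 0.0]
ft_force: [-0.2, 0.3, -0.1]
grip_width: 0.0872
```

Run:
```python
from h import *
togo([.543,-.170,.083],5)
p,d=robot.camera("side"); cv2.imwrite("pics/side2.png",cv2.cvtColor(cv2.resize(p[130:260,220:380],None,fx=4,fy=4,interpolation=cv2.INTER_CUBIC),cv2.COLOR_RGB2BGR))
```

```text
shift cm [-0.14 -0.09  0.26] turn deg [ 0.04 -0.06 -0.06] t 2.53 q [-0.5   0.61  1.67  0.    0.86  0.98] F [-0.2  0.3 -0.1]
```

View pics/side2.png

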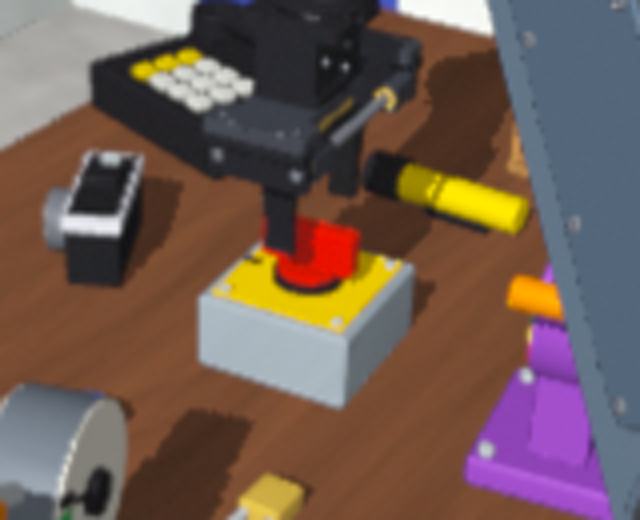

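The fingers straddle the red bar, with the near finger at crop (282,225) and the far one behind it. I'll close on it.

>>> drive_tool(targets=[0,0,0.1,0,0,0,0,0,0.1,0,0,0,0,0,0.1,0,0,0,0,0,0.1,0,0,0,0,0,0.1,0,0,0,0,0,0.1,0,0,0,0,0,0.1,0,0,0,0,0,0.1,0,0,0,0,0,0.1,0,0,0,0,0,0.1,0,0,0], grip=1, squeeze=15)

```text
time: 3.42
position: [0.5439, -0.1703, 0.0839]
tool_rot: [0.999, 0.043, -0.0, -0.0]
ft_force: [0.1, -0.5, 1.0]
grip_width: 0.0281
```

>>> drive_tool(targets=[0,0,0,0,0,0,0,0,0,0,0,0,0,0,0,0,0,0,0,0,0,0,0,0,0,0,0,0,0,0,0,0,0,0,0,0])

```text
time: 3.92
position: [0.5445, -0.1706, 0.0848]
tool_rot: [0.999, 0.043, 0.001, 0.0]
ft_force: [-1.0, -0.1, 5.8]
grip_width: 0.0009
```

Run:
```python
from h import *
togo([.543,-.170,.083],5)
p,d=robot.camera("side"); cv2.imwrite("pics/side3.png",cv2.cvtColor(cv2.resize(p[130:260,220:380],None,fx=4,fy=4,interpolation=cv2.INTER_CUBIC),cv2.COLOR_RGB2BGR))
p,d=robot.camera("top"); cv2.imwrite("pics/top3.png",cv2.cvtColor(cv2.resize(p[120:290,240:430],None,fx=3.5,fy=3.5,interpolation=cv2.INTER_CUBIC),cv2.COLOR_RGB2BGR))
print(robot.get_obs()["grip_width"],robot.get_obs()["moment"])
```

```text
shift cm [-0.15 -0.07  0.18] turn deg [ 0.05 -0.09 -0.05] t 3.92 q [-0.5   0.61  1.67  0.    0.86  0.98] F [-1.  -0.1  5.8]
0.0005357251173949874 [0.136624   0.0414098  0.00773545]
```

View pics/side3.png

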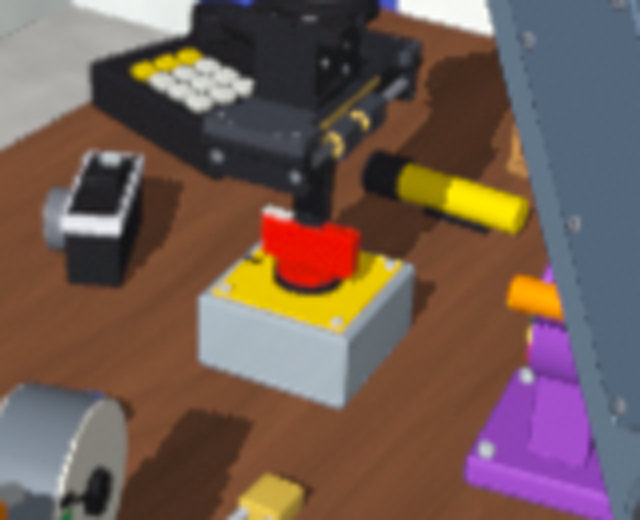

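View pics/top3.png

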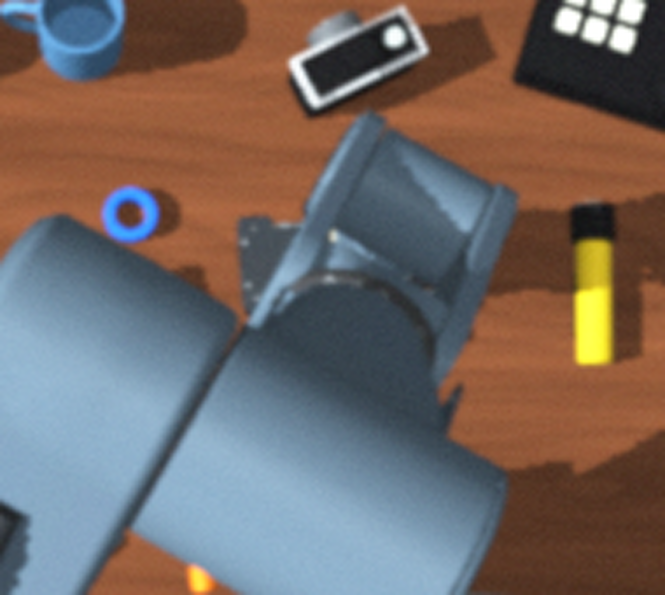

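Run:
```python
from h import *
o=robot.get_obs();P=o["position"];R=Ro.from_quat(o["tool_rot"])
for dy in(-.0075,.0075):
  for dz in (0,-.03): print(dy,dz,proj("side",[P+R.apply([0,dy,dz])]))
print("bar top centre",proj("side",[[.5435,-.17,.108]]), "open near tip",proj("side",[P+R.apply([0,-.05,0])]))
p,d=robot.camera("side");C=cloud("side",d)
hsv=cv2.cvtColor(p,cv2.COLOR_RGB2HSV)
red=(cv2.inRange(hsv,(0,150,80),(8,255,255))>0)
b=(abs(C[...,0]-.543)<.08)&(abs(C[...,1]+.17)<.08)&(C[...,2]>.07)
r=C[b&red]; print("red",r.min(0),r.max(0)); 
# dark finger rows
for v in range(172,190,2): print(v,[(u,C[v,u].round(3).tolist(),p[v,u].tolist()) for u in (296,299)])
```

```text
-0.0075 0 [[296.58886118 193.18837149]]
-0.0075 -0.03 [[296.95349047 184.09864228]]
0.0075 0 [[298.9462447  190.92249963]]
0.0075 -0.03 [[299.34168441 181.88683147]]
bar top centre [[298.27058107 185.24614981]] open near tip [[289.65888351 199.84930148]]
red [ 0.50907945 -0.1793306   0.07018698] [ 0.58299908 -0.1398688   0.11361423]
172 [(296, [0.502, -0.086, 0.199], [26, 25, 30]), (299, [0.535, -0.156, 0.159], [30, 31, 33])]
174 [(296, [0.501, -0.086, 0.193], [37, 37, 42]), (299, [0.533, -0.155, 0.154], [24, 25, 27])]
176 [(296, [0.502, -0.087, 0.187], [39, 40, 43]), (299, [0.536, -0.16, 0.145], [24, 24, 27])]
178 [(296, [0.502, -0.087, 0.181], [36, 35, 39]), (299, [0.536, -0.161, 0.138], [24, 25, 27])]
180 [(296, [0.546, -0.16, 0.129], [24, 24, 28]), (299, [0.537, -0.161, 0.131], [25, 23, 27])]
182 [(296, [0.547, -0.163, 0.121], [26, 25, 28]), (299, [0.536, -0.161, 0.125], [25, 25, 28])]
184 [(296, [0.547, -0.163, 0.114], [39, 41, 44]), (299, [0.537, -0.162, 0.118], [33, 34, 38])]
186 [(296, [0.545, -0.161, 0.109], [136, 38, 38]), (299, [0.536, -0.161, 0.112], [95, 39, 41])]
188 [(296, [0.546, -0.162, 0.102], [235, 14, 0]), (299, [0.536, -0.162, 0.105], [228, 18, 0])]
```

The fingers stopped on top of the bar (tips at z≈0.11 in the depth, force +6 N), although the reported TCP z is 0.085. I'll check whether that offset was already there in the earlier pictures.

Run:
```python
from h import *
S0=np.load("side0.npz");S1=np.load("side1.npz")
def tip(S,P,tag,z0):
    C=cloud("side",S["d"]); V=S["p"].max(-1)<75
    m=V&(np.hypot(C[...,0]-P[0],C[...,1]-P[1])<.12)&(C[...,2]>.08)&(C[...,2]<.4)
    v,u=np.nonzero(m); 
    print(tag,m.sum(),"zmin",np.sort(C[m][:,2])[:12].round(3) if m.any() else 0)
    L=C[m]; lo=L[L[:,2]<L[:,2].min()+.05]; print(" low pts mean",lo.mean(0).round(3),lo.min(0).round(3),lo.max(0).round(3)); 
    print(" tcp proj",proj("side",[P]))
tip(S0,[.1539,-.605,.198],"start",.1)
tip(S1,[.5401,-.1719,.1589],"above",.1)
for n,c,s in(("s0",S0["p"][60:200,440:560],5),("s1",S1["p"][100:210,240:350],5)):
    cv2.imwrite(f"pics/{n}z.png",cv2.cvtColor(cv2.resize(c,None,fx=s,fy=s,interpolation=cv2.INTER_CUBIC)[:600],cv2.COLOR_RGB2BGR))
```

```text
start 1475 zmin [0.089 0.092 0.092 0.092 0.092 0.093 0.093 0.094 0.094 0.094 0.094 0.094]
 low pts mean [ 0.111 -0.549  0.093] [ 0.081 -0.551  0.089] [ 0.131 -0.545  0.095]
 tcp proj [[485.95150466 137.54178952]]
above 1816 zmin [0.181 0.182 0.182 0.183 0.183 0.184 0.184 0.184 0.185 0.185 0.185 0.185]
 low pts mean [ 0.538 -0.164  0.206] [ 0.524 -0.229  0.181] [ 0.554 -0.112  0.231]
 tcp proj [[300.31894556 169.40231014]]
```

View pics/s1z.png

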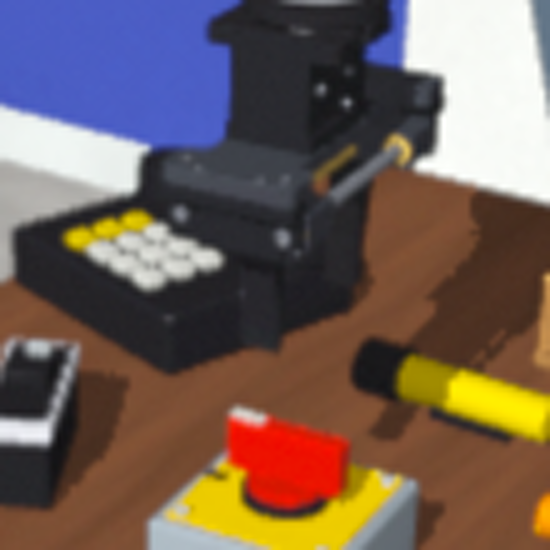

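View pics/s0z.png

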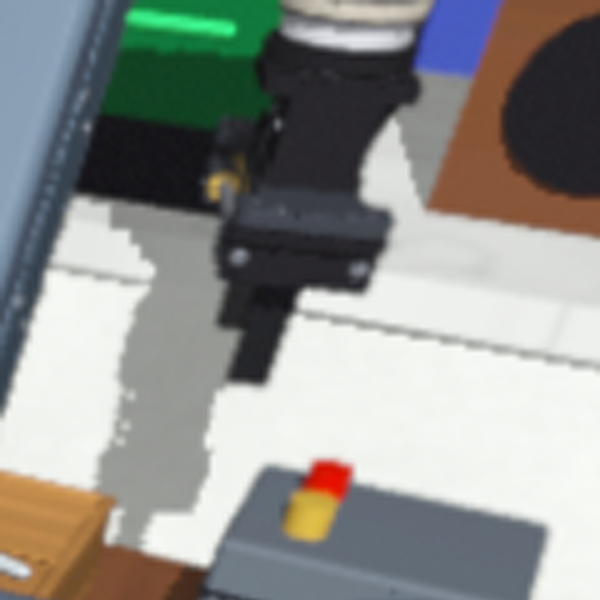

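Run:
```python
from h import *
S0=np.load("side0.npz");C=cloud("side",S0["d"])
for v in range(118,140,2): print(v,[(u,C[v,u].round(3).tolist()) for u in (487,490,493)])
R=Ro.from_quat([.99227,.12409,0,-.0011])
for s in(-.05,.05): q=np.array([.1539,-.605,.198])+R.apply([0,s,0]); print(q,proj("side",[q]))
o=robot.get_obs(); print(o["q"])
```

```text
118 [(487, [0.172, -0.647, 0.242]), (490, [0.164, -0.649, 0.243]), (493, [0.146, -0.543, 0.279])]
120 [(487, [0.17, -0.645, 0.237]), (490, [0.153, -0.552, 0.269]), (493, [0.146, -0.552, 0.27])]
122 [(487, [0.169, -0.651, 0.229]), (490, [0.151, -0.546, 0.265]), (493, [0.144, -0.55, 0.266])]
124 [(487, [0.167, -0.65, 0.224]), (490, [0.149, -0.55, 0.259]), (493, [0.142, -0.552, 0.259])]
126 [(487, [0.195, -0.955, 0.115]), (490, [0.148, -0.546, 0.254]), (493, [0.141, -0.551, 0.254])]
128 [(487, [0.154, -0.551, 0.245]), (490, [0.147, -0.554, 0.246]), (493, [0.14, -0.556, 0.247])]
130 [(487, [0.152, -0.55, 0.24]), (490, [0.145, -0.551, 0.241]), (493, [0.138, -0.552, 0.243])]
132 [(487, [0.151, -0.551, 0.234]), (490, [0.144, -0.558, 0.233]), (493, [0.136, -0.551, 0.237])]
134 [(487, [0.149, -0.551, 0.229]), (490, [0.142, -0.553, 0.229]), (493, [0.135, -0.554, 0.231])]
136 [(487, [0.148, -0.555, 0.221]), (490, [0.141, -0.559, 0.222]), (493, [0.165, -0.954, 0.082])]
138 [(487, [0.182, -0.951, 0.071]), (490, [0.172, -0.944, 0.076]), (493, [0.163, -0.946, 0.077])]
[ 0.14158691 -0.55653995  0.19810915] [[487.03167508 143.79790868]]
[ 0.16621309 -0.65346005  0.19789085] [[484.94303608 131.67870584]]
[-4.99432340e-01  6.10341076e-01  1.67198686e+00  2.59152828e-04
  8.57598082e-01  9.84801712e-01]
```

The offset is the same at the start, above the bar and here: the real fingertips sit about 24 mm higher than the reported TCP, as if the fingers were shorter than stated, while x and y agree. I'll add 24 mm to reported z from now on. Next: lift, open, and go down to reported z≈0.061 so the real tips are at ≈0.085.

>>> drive_tool(targets=[0,0,-1,0,0,0,0,0,-1,0,0,0,0,0,-1,0,0,0,0,0,-1,0,0,0,0,0,-1,0,0,0,0,0,-1,0,0,0,0,0,-1,0,0,0,0,0,-1,0,0,0,0,0,-1,0,0,0,0,0,-1,0,0,0,0,0,-1,0,0,0,0,0,-1,0,0,0], grip=-1)

```text
time: 5.07
position: [0.5439, -0.1703, 0.0939]
tool_rot: [0.999, 0.043, -0.0, -0.0]
ft_force: [0.3, -0.3, -1.2]
grip_width: 0.0726
```

```bash
python3 -c "
from h import *
togo([.543,-.170,.061],5);print(robot.get_obs()['grip_width'])"
```

```text
shift cm [-0.08 -0.04  3.29] turn deg [-0.    0.   -0.05] t 5.07 q [-0.5   0.6   1.67 -0.    0.88  0.98] F [ 0.3 -0.3 -1.2]
0.07258369560931777
```

>>> drive_tool(targets=[0,0,0,0,0,0,0,0,1,0,0,0,0,0,2,0,0,0,0,0,2.8,0,0,0,0,0,3.3,0,0,0,0,0,3.3,0,0,0,0,0,3.3,0,0,0])

```text
time: 5.65
position: [0.5435, -0.1701, 0.0601]
tool_rot: [0.999, 0.043, -0.001, -0.0]
ft_force: [0.3, 0.0, -0.2]
grip_width: 0.0872
```

Run:
```python
from h import *
togo([.543,-.170,.061],5)
p,d=robot.camera("side"); cv2.imwrite("pics/side4.png",cv2.cvtColor(cv2.resize(p[130:260,220:380],None,fx=4,fy=4,interpolation=cv2.INTER_CUBIC),cv2.COLOR_RGB2BGR))
```

```text
shift cm [-0.05 -0.02 -0.08] turn deg [-0.05  0.07 -0.05] t 5.65 q [-0.5   0.65  1.69  0.    0.81  0.98] F [ 0.3  0.  -0.2]
```

View pics/side4.png

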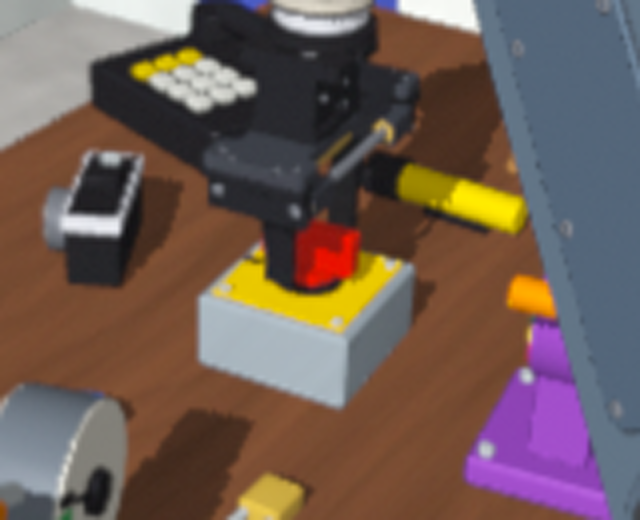

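Now the near finger reaches down beside the bar, with its tip at crop (283,280). I'll close.

>>> drive_tool(targets=[0,0,0,0,0,0,0,0,0,0,0,0,0,0,0,0,0,0,0,0,0,0,0,0,0,0,0,0,0,0,0,0,0,0,0,0,0,0,0,0,0,0,0,0,0,0,0,0,0,0,0,0,0,0,0,0,0,0,0,0,0,0,0,0,0,0,0,0,0,0,0,0], grip=1, squeeze=20)

```text
time: 6.7
position: [0.544, -0.1708, 0.061]
tool_rot: [0.999, 0.044, 0.0, 0.001]
ft_force: [-1.5, 0.2, -3.2]
grip_width: 0.0158
```

>>> drive_tool(targets=[0,0,0,0,0,0,0,0,0,0,0,0,0,0,0,0,0,0])

```text
time: 6.95
position: [0.5439, -0.1708, 0.061]
tool_rot: [0.999, 0.043, 0.0, 0.0]
ft_force: [-0.0, -1.8, -1.2]
grip_width: 0.0162
```

The grip stopped at 16 mm, which is the bar's width. Next I'll turn 60° clockwise, plus a couple of degrees.

>>> drive_tool(targets=[0,0,0,0,0,4,0,0,0,0,0,9,0,0,0,0,0,15,0,0,0,0,0,21,0,0,0,0,0,27,0,0,0,0,0,33,0,0,0,0,0,39,0,0,0,0,0,45,0,0,0,0,0,51,0,0,0,0,0,56,0,0,0,0,0,60,0,0,0,0,0,62])

```text
time: 7.95
position: [0.5444, -0.1695, 0.061]
tool_rot: [0.878, -0.478, 0.0, -0.001]
ft_force: [1.4, 2.8, -0.3]
grip_width: 0.0163
```

>>> drive_tool(targets=[0,0,0,0,0,0,0,0,0,0,0,0,0,0,0,0,0,0,0,0,0,0,0,0])

```text
time: 8.28
position: [0.5444, -0.1695, 0.061]
tool_rot: [0.879, -0.477, 0.0, -0.001]
ft_force: [3.4, 3.9, -0.8]
grip_width: 0.0164
```

Run:
```python
from h import *
togo([.543,-.170,.13],-55); print(robot.get_obs()["moment"])
p,d=robot.camera("side"); cv2.imwrite("pics/side5.png",cv2.cvtColor(cv2.resize(p[130:260,220:380],None,fx=4,fy=4,interpolation=cv2.INTER_CUBIC),cv2.COLOR_RGB2BGR))
```

```text
shift cm [-0.03  0.14 -6.9 ] turn deg [-0.08  0.02 -2.01] t 8.28 q [-0.5   0.65  1.69  0.    0.81  2.07] F [ 3.4  3.9 -0.8]
[ 0.83467713 -0.54138538  0.43677215]
```

View pics/side5.png

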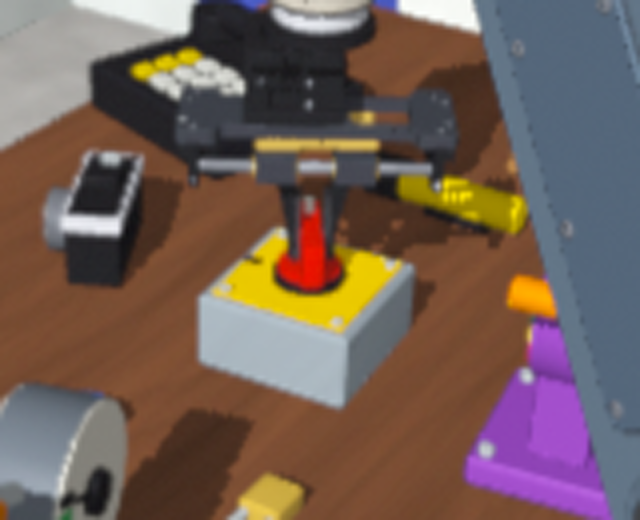

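The handle has turned with the gripper and is against its stop (moment 0.4 N m). I'll release it, lift and check.

>>> drive_tool(targets=[0,0,0,0,0,-1,0,0,0,0,0,-1,0,0,0,0,0,-1,0,0,0,0,0,-1,0,0,0,0,0,-1,0,0,0,0,0,-1,0,0,0,0,0,-1,0,0,-1,0,0,-1,0,0,-3,0,0,-1,0,0,-6,0,0,-1,0,0,-9,0,0,-1,0,0,-12,0,0,-1], grip=-1)

```text
time: 9.33
position: [0.5436, -0.1702, 0.1828]
tool_rot: [0.883, -0.47, -0.0, 0.0]
ft_force: [0.5, -0.1, 0.8]
grip_width: 0.0843
```

>>> drive_tool(targets=[0,0,-3,0,0,-6,0,0,-4,0,0,-12,0,0,-4,0,0,-18,0,0,-4,0,0,-24,0,0,-4,0,0,-30,0,0,-4,0,0,-36,0,0,-4,0,0,-42], grip=1)

```text
time: 9.92
position: [0.5437, -0.1702, 0.2219]
tool_rot: [0.993, -0.12, 0.0, 0.0]
ft_force: [0.2, 0.2, 0.2]
grip_width: 0.0483
```

Run:
```python
from h import *
togo([.463,.282,.22],107.3)
p,d=robot.camera("side"); cv2.imwrite("pics/side6.png",cv2.cvtColor(cv2.resize(p[130:310,180:380],None,fx=3.3,fy=3.3,interpolation=cv2.INTER_CUBIC),cv2.COLOR_RGB2BGR))
C=cloud("side",d); P=C[(abs(C[...,0]-.543)<.05)&(abs(C[...,1]+.17)<.05)&(C[...,2]>.085)&(C[...,2]<.112)]
q=P[:,:2]-P[:,:2].mean(0); print(len(P),P.mean(0),np.linalg.svd(q,full_matrices=False)[2][0])
```

```text
shift cm [-18.59 -42.01   0.16] turn deg [ 5.0000e-02 -1.0000e-02 -1.2105e+02] t 9.92 q [-0.5   0.43  1.55 -0.    1.17  1.31] F [0.2 0.2 0.2]
118 [ 0.54057567 -0.15965382  0.10251065] [-0.59500768  0.80372001]
```

View pics/side6.png

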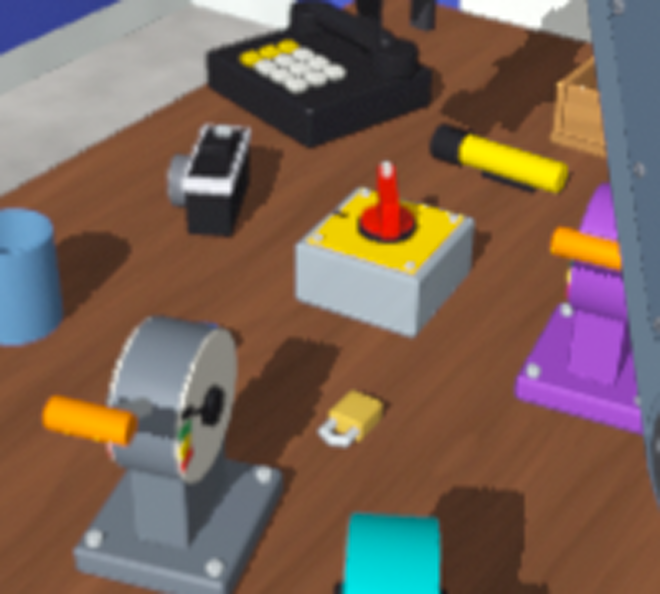

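The crop shows the handle's pointer at the green mark (bar at crop (388,195), bearing −53.5°) and the dial still at rest. Now I'll move over the orange bar.

>>> drive_tool(targets=[-1,-2,0,0,0,-6,-2.5,-5,0,0,0,-13,-4,-8.5,0,0,0,-20,-5.5,-12,0,0,0,-27,-7,-15.5,0,0,0,-34,-8.5,-19,0,0,0,-41,-10,-22.5,0,0,0,-48,-11.5,-26,0,0,0,-55,-13,-29.5,0,0,0,-62,-14.5,-33,0,0,0,-69,-16,-36,0,0,0,-76,-17.5,-39,0,0,0,-83], grip=1)

```text
time: 10.97
position: [0.4681, 0.2523, 0.2217]
tool_rot: [0.823, 0.568, 0.0, 0.0]
ft_force: [0.3, 0.0, -0.2]
grip_width: 0.0002
```

```bash
python3 -c "
from h import *
togo([.463,.282,.20],107.3)"
```

```text
shift cm [ 2.59 -1.53  2.17] turn deg [ 5.00e-02 -1.00e-02 -3.81e+01] t 10.97 q [ 0.28  0.37  1.64 -0.    1.13  0.65] F [ 0.3  0.  -0.2]
```

>>> drive_tool(targets=[0.6,-0.4,0,0,0,-6,1.2,-0.8,0,0,0,-13,1.8,-1.2,0,0,0,-20,2.6,-1.5,0,0,0,-27,2.6,-1.5,0,0,0,-34,2.6,-1.5,1,0,0,-38,2.6,-1.5,2.2,0,0,-38,2.6,-1.5,2.2,0,0,-38,2.6,-1.5,2.2,0,0,-38])

```text
time: 11.72
position: [0.4636, 0.28, 0.199]
tool_rot: [0.596, 0.803, -0.0, -0.0]
ft_force: [1.1, -0.1, 1.3]
grip_width: 0.0005
```

Run:
```python
from h import *
togo([.463,.282,.20],107.3)
p,d=robot.camera("side"); cv2.imwrite("pics/side7.png",cv2.cvtColor(cv2.resize(p[130:320,150:320],None,fx=3.1,fy=3.1,interpolation=cv2.INTER_CUBIC),cv2.COLOR_RGB2BGR))
C=cloud("side",d)
P=robot.get_obs()["position"]
m=(p.max(-1)<75)&(np.hypot(C[...,0]-P[0],C[...,1]-P[1])<.05)&(C[...,2]>.19)&(C[...,2]<.25)
print(m.sum(),C[m].mean(0).round(3),C[m].min(0).round(3),C[m].max(0).round(3))
hsv=cv2.cvtColor(p,cv2.COLOR_RGB2HSV)
ob=(cv2.inRange(hsv,(6,150,80),(18,255,255))>0)&(abs(C[...,0]-.46)<.06)&(abs(C[...,1]-.28)<.06)&(C[...,2]>.1)
print(ob.sum(),C[ob].mean(0).round(3),C[ob].min(0).round(3),C[ob].max(0).round(3))
```

```text
shift cm [ 0.21 -0.   -0.1 ] turn deg [-0.07  0.   -0.43] t 11.72 q [ 0.34  0.42  1.64 -0.    1.09  0.04] F [ 1.1 -0.1  1.3]
170 [0.46  0.286 0.236] [0.452 0.268 0.223] [0.471 0.295 0.25 ]
139 [0.461 0.283 0.193] [0.438 0.23  0.116] [0.5   0.298 0.2  ]
```

View pics/side7.png

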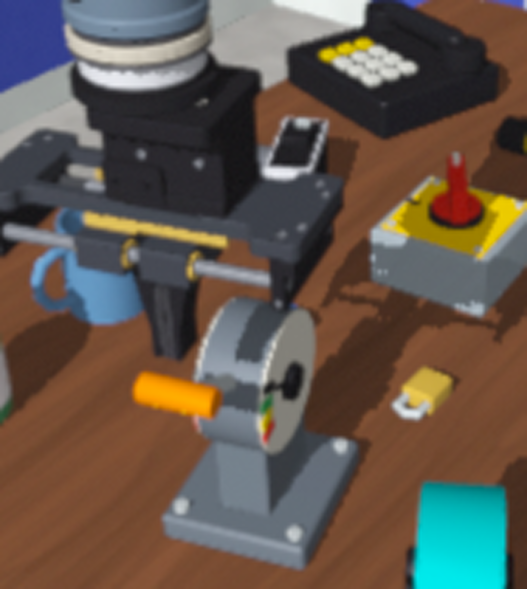

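The fingertips sit at z≈0.223, centred above the orange bar at crop (177,395). They're about 25 mm above its top, and tool x points outward along the lever. I'll press down along the arc.

>>> drive_tool(targets=[0.2,0,1,0,0,0,0.2,0,2,0,0,0,0.5,0,3,0,0,0,0.9,0,4,0,0,0,1.3,0,5,0,0,0,1.6,0,5.8,0,0,0,1.8,0,6.7,0,0,0,1.9,0,7.6,0,0,0,2.1,0,8.5,0,0,0,2.1,0,9.4,0,0,0])

```text
time: 12.6
position: [0.4582, 0.3011, 0.1044]
tool_rot: [0.595, 0.804, 0.001, 0.0]
ft_force: [-0.6, 3.8, 6.1]
grip_width: 0.0004
```

>>> drive_tool(targets=[0,0,0.8,0,0,0,-0.1,0,1.6,0,0,0,-0.2,0,2.4,0,0,0,-0.3,0,3,0,0,0,-0.5,0,3.5,0,0,0,-0.6,0,3.9,0,0,0,-0.6,0,3.9,0,0,0,-0.6,0,3.9,0,0,0,-0.6,0,3.9,0,0,0,-0.6,0,3.9,0,0,0])

```text
time: 13.43
position: [0.4597, 0.2946, 0.0661]
tool_rot: [0.595, 0.804, 0.0, -0.0]
ft_force: [-2.2, 3.4, 6.6]
grip_width: 0.0005
```

Run:
```python
from h import *
togo([.463,.282,.066],107.3)
for n in("side","top"):
    p,d=robot.camera(n); c=p[130:320,150:320] if n=="side" else p[130:280,150:380]
    cv2.imwrite(f"pics/{n}8.png",cv2.cvtColor(cv2.resize(c,None,fx=3.1,fy=3.1,interpolation=cv2.INTER_CUBIC),cv2.COLOR_RGB2BGR))
    C=cloud(n,d); hsv=cv2.cvtColor(p,cv2.COLOR_RGB2HSV)
    ob=(cv2.inRange(hsv,(6,180,80),(18,255,255))>0)&(abs(C[...,0]-.46)<.06)&(abs(C[...,1]-.29)<.06)&(C[...,2]>.05)
    Q=C[ob]; print(n,ob.sum(), (Q.mean(0).round(3),np.percentile(Q,[5,95],axis=0).round(3)) if len(Q) else 0)
    for v in robot.get_obs()["position"],: print(v)
```

```text
shift cm [-1.31 -0.05  0.01] turn deg [ 0.   -0.03 -0.37] t 13.43 q [0.36 0.62 1.74 0.   0.78 0.07] F [-2.2  3.4  6.6]
side 43 (array([0.447, 0.295, 0.085]), array([[0.434, 0.285, 0.075],
       [0.471, 0.308, 0.095]]))
[0.45965427 0.29461759 0.06609776]
top 0 0
[0.45965285 0.29461648 0.06612886]
```

View pics/side8.png

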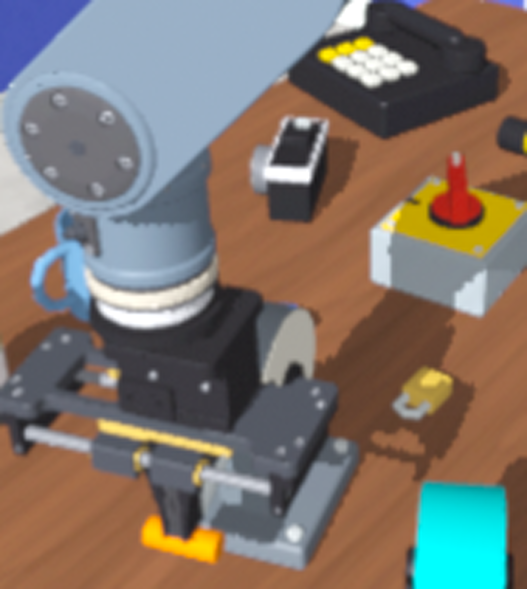

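The fingertips hold the orange bar down at crop (182,540). Its depth puts the centre at z≈0.083–0.085, so q≈0.84. The force is steady at 6.6 N upward, the isolator is still on, and the visible bystanders haven't moved. I'll check once more for steadiness and then hand in.

>>> drive_tool(targets=[0,0,0,0,0,0,0,0,0,0,0,0,0,0,0,0,0,0,0,0,0,0,0,0])

```text
time: 13.87
position: [0.4597, 0.2946, 0.0661]
tool_rot: [0.595, 0.804, 0.0, -0.0]
ft_force: [-1.5, 4.2, 6.1]
grip_width: 0.0003
```

Run:
```python
from h import *
T0=np.load("top0.npz")["p"]; p,d=robot.camera("top")
for k,(u,v) in dict(padlock=(277,229),tape=(277,181),mug=(262,127),bottle=(206,132),camera=(342,137),screwdriver=(145,213),torch=(409,206)).items():
    a=T0[v-14:v+14,u-14:u+14]; r=cv2.matchTemplate(p[v-30:v+30,u-30:u+30],a,cv2.TM_CCOEFF_NORMED); _,m,_,l=cv2.minMaxLoc(r); print(k,round(m,2),l[0]-16,l[1]-16)
o=robot.get_obs(); print(o["time"],o["position"],o["ft_force"].round(2),abs(o["joint_velocities"]).max().round(4))
print(robot.hand_in())
```

```text
padlock 0.84 0 0
tape 0.95 0 0
mug 1.0 0 0
bottle 1.0 0 0
camera 1.0 0 0
screwdriver 0.26 16 -8
torch 0.89 1 3
13.9167 [0.4596467  0.29463774 0.06614852] [-1.89  4.16  5.31] 0.0018
the job is handed in; nothing more can be done
None
```

I turned the isolator on, then pressed the grey dial's bar to its third click and handed in at 13.9 s while still holding it there. No verdict was reported.

**How it went**
- **Isolator:** I gripped the red handle of the smaller isolator and turned it clockwise to its stop. After release its bar stood at about −53.5°, at the green mark, and the dial was still at rest.
- **First try missed:** The fingers closed on top of the handle because the real fingertips sit about 24 mm higher than the reported TCP. That pressed on the bar with about 6 N; the handle did not look displaced. I corrected for the offset and the second grip held at 16 mm.
- **Dial:** I pressed the orange bar down along its arc with closed fingers.

**Last checks**
- **Dial angle:** The bar's centre is at about z = 0.083–0.085 m, which gives roughly 0.84–0.86 rad. This comes from side-camera depth and the tool height, as the dial's marks were hidden behind the gripper.
- **Force:** The upward force was steady at 5–6.6 N, and the arm was still.
- **Power:** In the last side picture the isolator was still on.
- **Bystanders:** In the final top picture the padlock, tape, mug, bottle and camera had not shifted, and the torch matched to within 3 pixels.
- **Not confirmed:** The screwdriver check failed with a match of only 0.26. The arm was probably covering it in the top view. I never went near the desk there, but its position is unverified.

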